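# Index the bearing press dial the shorter way and press the bearing home

## Task

One of the four skate wheels on the press's round dial has a bearing only started in its seat, standing proud. Turn the dial, which has upright pegs to push on, whichever way is shorter, until that wheel clicks into place under the ram; then press the lever down until you feel the bearing bottom in the wheel, lean on it there for a second (about 15 N at the grip; over 22 N would damage it), and let the lever come all the way back up. Push the pegs gently, do not strike them, keep your fingers off the wheels and leave everything else on the counter alone.

Things in the scene. Friction and masses are not known exactly. Their poses are not given: they have to be found in the camera images.
- press: Fixed cast press, yellow enamel. Origin: on the counter under the dial's axis; x points from that axis to the ram, the column stands on the +y side, the lever reaches to -y. Head over the ram: x 38 to 90 mm, y from -26 mm to the column, 114 to 182 mm up. Column: x 39 to 89, y 119 to 174 mm, 215 mm high. The dial's -x half is open from above.
- ram: Upright steel ram, flat round nose 18 mm across, 64 mm from the dial's axis along the press's +x. Origin: centre of the nose's underside, 92 mm above the counter when up (12 to 17 mm above the started bearing). It goes down with the lever, 100 mm per rad.
- pegs: The dial's hub and six upright rubber-sleeved round pegs, 13 mm thick, 45 mm tall; they turn with it. Origin: on the dial's axis, level with the plate's top, 40 to 44 mm above the counter (shims vary). In this frame pegs stand 106 mm from the axis at 30, 90, .. 330 deg about z; nests lie 64 mm out at 0, 60, .. 300 deg, with 12 mm dowels. Wheels reach 90 mm from the axis, the plate 123 mm.
- dial (a joint): Turn of the dial since the start (rad, + counterclockwise from above); endless both ways, drag 1 N at a peg. Each 60 deg, with a nest exactly under the ram, a spring plunger drops in a rim notch: 6 deg before it the push at a peg rises to about 10 N, from 3 deg before it the dial springs on into the notch, ahead of the finger, and stays; going past takes 10 N again. It starts between two notches.
- lever (a joint): Angle of the press lever (rad): 0 fully up, where a spring brings it back; + down, at most 0.32. The bearing bottoms somewhere between 0.16 and 0.23, differing with the shims under the dial.
- lever_grip (a point): Middle of the lever's round grip, 26 mm thick, 130 mm long along the press's y, 290 mm from the pivot, 272 mm above the counter when up, 60 mm lower with the bearing home. Pushing down takes 2 to 3 N for the spring, 8 to 10 N while the bearing slides (15 mm at the grip), then rises steeply at the bottom. Ram force is 2.9 times the rest. Under 12 N is not firm, over 22 N does damage.
- work_wheel: Grey resin skate wheel (52 mm across, 31 mm tall) in one of the dial's nests, the only one with a steel bearing, 22 mm across, standing 4.5 mm above its rim. Origin: centre of its underside, on the dial plate.
- bearing (a joint): How far the bearing has been pressed into the work wheel (m): 0 as started, 0.005 on the bottom of its seat.
- spare_a: One of three grey resin skate wheels without a bearing (52 mm across, 31 mm tall, open 22 mm hole on top), standing in another nest of the dial. Origin: centre of its underside. Not to be touched or pressed.
- spare_b: One of three grey resin skate wheels without a bearing (52 mm across, 31 mm tall, open 22 mm hole on top), standing in another nest of the dial. Origin: centre of its underside. Not to be touched or pressed.
- spare_c: One of three grey resin skate wheels without a bearing (52 mm across, 31 mm tall, open 22 mm hole on top), standing in another nest of the dial. Origin: centre of its underside. Not to be touched or pressed.
- bolt_cup: Copper-finish deck bolt cup, 72 mm across and 62 mm high, upright on the counter. Origin: centre of its underside. Leave alone.
- axle: Rusty steel truck axle lying on the counter, 190 mm long along its y, 22 mm thick. Origin: under its middle. Leave alone.
- scraper: Worn rubber grip scraper lying on the counter, about 170 mm long along its x, 22 mm high. Origin: under the grip's middle. Leave alone.
Not all that is in view belongs to the job. What is shaped like the work_wheel but green is not meant.

How it is judged:
On the way, in this order (a step that is already met when the one before it is completed fails the run):
1. the wheel with the started bearing stands clicked in place under the raised ram (horizontal distance between work_wheel and ram below 0.004 m and velocity of joint dial between -0.1 and 0.1 rad/s and value of joint lever below 0.06 rad and value of joint bearing below 0.002 m), for 0.3 s.
2. the ram holds the bearing down hard on the bottom of its seat (value of joint bearing above 0.0045 m and contact force between ram and work_wheel above 24 N), for 0.7 s.
At the end, for the whole second after the job is handed in: The bearing is at least 4.5 of its 5 mm into the wheel; that wheel stands at rest, clicked in place within 4 mm of the ram's axis; the lever is back up (within 0.05 rad of its stop) (value of joint bearing above 0.0045 m and horizontal distance between work_wheel and ram below 0.004 m and value of joint lever below 0.05 rad and linear speed of work_wheel below 0.02 m/s); the robot touches nothing.
It fails at once if the dial is turned more than half way round from where it stood (the longer way) (value of joint dial above 3.15 rad or value of joint dial below -3.15 rad).
It fails at once if a peg is struck or pushed with more than 40 N (contact force between the fingers and pegs above 40 N).
It fails at once if the ram presses the bearing with more than 60 N, which damages it (contact force between ram and work_wheel above 60 N).
It fails at once if the fingers press on a wheel, a wheel leaves its nest, or the ram comes down on a wheel without a bearing (contact force between ram and spare_a above 2 N or contact force between ram and spare_b above 2 N or contact force between ram and spare_c above 2 N or contact force between the fingers and work_wheel above 3 N or contact force between the fingers and spare_a above 3 N or contact force between the fingers and spare_b above 3 N or contact force between the fingers and spare_c above 3 N or horizontal distance between any of work_wheel, spare_a, spare_b, spare_c and pegs above 0.072 m).
It fails at once if the cup, the axle or the scraper is moved (distance of any of bolt_cup, axle, scraper from where it was at the start of the episode above 0.02 m).
It also fails if it takes over 72 s, if anything falls off the work surface, if the arm or the gripper's body presses on something with over 40 N, if the wrist force passes 120 N, or if a joint passes its speed limit or range.

## Robot

A 6-joint arm with a two-finger parallel gripper is mounted at the origin on the work surface. World frame = base frame: x ahead of the robot, y to its left, z up, the work surface at z = 0. Lengths are in m, angles in rad, forces in N, time in s.
With the tool pointing down it reaches from about 0.275 to 0.775 m from the base axis. Payload 14.6 kg.
Tool frame: the origin (TCP) lies at the very end of the fingers, on their centre line; the grasp point (between the pads) lies 19 mm behind it; z points along the fingers, y is the line along which they close (so a half turn about z gives the same grasp; the last joint's range is limited). The gripper opens to 85 mm and grips with 20 to 120 N. Pads are 22 mm wide; open, the fingers measure 114 mm over their backs; the gripper's body (76 mm by 85 mm) begins 54 mm behind the grasp point. The pads swing forward as they close: fully open they stand 13 mm farther back than shut.
Start: joints at [0.991, 0.263, -0.048, 1.259, 0, 1.415], TCP at [0.216, 0.478, 0.231] pointing down, gripper open.
Joint ranges: [-2.65, 2.65], [-0.89, 1.7], [-1.18, 1.37], [-2.13, 2.11], [-1.35, 1.29], [-3.14, 3.14]. Speed limits (rad/s): [1.89, 1.89, 2.57, 2.79, 3.14, 3.14].

## Interface

Orientations are given as a unit quaternion [w, x, y, z].
In Python, from bench import bot, viewer, finish_job, spotter gives the robot as it stands.
- The arm moves only by the tool apply_moves, never from a script. Its argument "series" is a list of rows, each an object of numbers: "dx", "dy", "dz": the shift along the world's x, y, z each as a share of 0.4 m, from -1 to 1; "rx", "ry", "rz": the turn, a rotation vector about the world's x, y, z each as a share of 0.5 rad, from -1 to 1; "grip": the opening, from 0 (shut) to 1 (fully open). In form: [{"dx": .., "dy": .., "dz": .., "rx": .., "ry": .., "rz": .., "grip": ..}, ...]. A call has 1 to 20 rows; each row shifts and turns the commanded pose from where the row before left it; what a row does not reach is not made up. A row lasts 1/10 s, in which the tool goes at most 50 mm and 8.59 degrees, less where a joint would pass 70% of its speed; a pose out of reach is approached as far as the arm can. A call with a number of a shift or a turn outside -1 to 1 is refused whole. A call with a gripper value outside its range is refused whole. The fingers move at their own pace and stop on an object; the grip force is fixed at half the most. Time passes only in rows, so rows that do not move let the fingers close. It gives the time, the measured TCP pose, the force, the opening and the grip force at its end, in the units of the state.
- bot.observe(): the state, without advancing time (a new reading comes with each control period).
- viewer.capture(name): name is "scene" or "top" or "wrist"; returns a dict with "pixels" (420x560x3 uint8, blue, green, red), "vertical_fov" (degrees; the focal length in pixels is half the picture's height over the tangent of half this angle, whatever the lens; pixels are square), "cx", "cy" (the principal point, pixels), "position" and "orientation" of the camera in the world. Camera axes: x right, y up, looking along -z (the intrinsics and any distortion apply to the point x, -y, -z); pixel columns grow to the right and rows downward; lengths in m; the calibration is good to about 2 mm. A picture is of the moment at which its call begins. There is no depth.
- finish_job(): hands the job in; it is judged then, once.
Trained networks look in a picture, given as the dict that the camera call returned (one of the last four; its "shot" number tells which), for a name from the list of things; names that differ only in an ending like _2 or _b are one class to them, and where a whole thing is asked for, a point or a joint stands for the part that bears it (a point fixed in the world has none). Each returns a list of dicts, best first, with "confidence" (0 to 1); they miss things now and then, are a little off and sometimes report something else, mostly with a low value. They report only what shows in the picture. A call takes as long as a camera call. They do not tell look-alikes from the thing itself.
- spotter.boxes_of(picture, query): "at" ([row, column] in pixels, amid what is visible of it).
The state is a dict: "t": time; "joints": joint angles; "dq": joint speeds; "tau": joint torques, N m; "tool_pos": TCP position; "tool_rot": TCP orientation; "wrist_force": force on the tool from outside, world axes, zero at the start; "wrist_torque": the same for the moment, N m; "finger_gap": finger opening in m; "grip_force": force on a finger pad.
Only numpy, scipy, OpenCV 4.12 (cv2) and the standard library are available. Lean on these libraries where they do the work, as an engineer would, in place of code of your own. Each camera call takes 0.05 s, during which the arm holds its last target. There are 200 camera calls.

## Working session

There is one attempt and no reset: what is moved stays moved. The work goes in short steps, Python scripts to look and compute and a tool call to move; the robot and the scene stay as the last step left them, time stands still between calls to the robot, and variables do not carry over. Pictures are saved under pics/ and viewed, at most 10 in all, crops included, and the job is handed in when it is done.

Besides the shell and the picture viewer there is one more tool, called after "Call:" by a JSON object that holds its "op" and its "data". apply_moves: Moves the arm, as the interface text tells. Shift numbers are shares of 0.4 m and turn numbers shares of 0.5 rad, none past 1 either way. Its arguments: {"type":"object","properties":{"series":{"type":"array","items":{"type":"object","properties":{"dx":{"type":"number"},"dy":{"type":"number"},"dz":{"type":"number"},"rx":{"type":"number"},"ry":{"type":"number"},"rz":{"type":"number"},"grip":{"type":"number"}}}}},"required":["series"]}

```bash
mkdir -p pics
cat > h.py <<'E'
import numpy as np, cv2
from scipy.spatial.transform import Rotation as R
from bench import bot, viewer, finish_job, spotter
def rot(q): return R.from_quat([q[1],q[2],q[3],q[0]]).as_matrix()
def K(p):
    f=p["pixels"].shape[0]/2/np.tan(np.radians(p["vertical_fov"])/2); return f
def ray(p,rc):
    f=K(p); d=rot(p["orientation"])@np.array([(rc[1]-p["cx"])/f,-(rc[0]-p["cy"])/f,-1]); return np.array(p["position"]),d
def atz(p,rc,z):
    o,d=ray(p,rc); return o+d*(z-o[2])/d[2]
def proj(p,X):
    c=rot(p["orientation"]).T@(np.array(X)-p["position"]); f=K(p); return np.array([p["cy"]-f*c[1]/-c[2], p["cx"]+f*c[0]/-c[2]])
E
python3 - <<'E'
from h import *
a=viewer.capture("scene"); b=viewer.capture("top")
for n,p in (("scene",a),("top",b)):
    cv2.imwrite(f"pics/{n}0.png",p["pixels"])
    print(n,{k:v for k,v in p.items() if k!="pixels"})
    for q in ["press","ram","pegs","lever_grip","work_wheel","bolt_cup","axle","scraper"]:
        print(q,[(np.round(x["at"]).tolist(),round(x["confidence"],2)) for x in spotter.boxes_of(p,q)][:6])
print(bot.observe())
E
```

```text
scene {'vertical_fov': 49.37041389688201, 'cx': 283.66262859929816, 'cy': 203.66944868497507, 'position': array([0.7177352 , 0.72785843, 0.95606528]), 'orientation': array([0.12851985, 0.04807092, 0.37233965, 0.91789706]), 'shot': 1}
press [([280.0, 253.0], 0.92)]
ram [([210.0, 235.0], 0.54)]
pegs [([249.0, 271.0], 0.69)]
lever_grip [([184.0, 223.0], 0.6)]
work_wheel [([368.0, 263.0], 0.78), ([349.0, 315.0], 0.74), ([267.0, 279.0], 0.69)]
bolt_cup [([322.0, 386.0], 0.92)]
axle [([176.0, 206.0], 0.66), ([320.0, 389.0], 0.36)]
scraper [([161.0, 284.0], 0.81)]
top {'vertical_fov': 45.521278939083444, 'cx': 291.93465142048746, 'cy': 211.07343960887246, 'position': array([0.32749336, 0.00421174, 1.4113056 ]), 'orientation': array([-0.70345873, -0.0513518 ,  0.05705488,  0.70657877]), 'shot': 2}
press [([170.0, 242.0], 0.69), ([166.0, 406.0], 0.4)]
ram [([164.0, 275.0], 0.6)]
pegs [([199.0, 282.0], 0.8), ([206.0, 255.0], 0.75)]
lever_grip []
work_wheel [([217.0, 187.0], 0.74), ([205.0, 254.0], 0.71), ([176.0, 184.0], 0.71)]
bolt_cup [([275.0, 181.0], 0.57), ([205.0, 285.0], 0.41)]
axle [([166.0, 403.0], 0.96), ([253.0, 410.0], 0.18)]
scraper [([251.0, 411.0], 0.96)]
{'t': 0.9, 'joints': array([ 9.90707236e-01,  2.63108427e-01, -4.82767130e-02,  1.25943043e+00,
       -1.77701244e-05,  1.41550510e+00]), 'dq': array([ 0.00060971,  0.00172452, -0.00107334,  0.00013256,  0.00041325,
       -0.00182677]), 'tau': array([-3.20584577e-04, -6.37412381e+01,  3.84775400e+01,  7.64209981e-04,
       -1.77681245e-04, -1.23572875e-05]), 'tool_pos': array([0.21637775, 0.47833791, 0.23128247]), 'tool_rot': array([ 4.83308737e-06,  2.10805526e-01,  9.77528020e-01, -1.21710518e-05]), 'wrist_force': array([ 0.33200437, -0.15243056,  0.21820261]), 'wrist_torque': array([-0.02043322, -0.02664585, -0.00245417]), 'grip_force': 0.0, 'finger_gap': 0.08529104260058694}
```

Run:
```python
import cv2
a=cv2.imread("pics/scene0.png");b=cv2.imread("pics/top0.png")
cv2.imwrite("pics/s1.png",cv2.resize(a[140:420,160:440],(600,600),interpolation=3))
cv2.imwrite("pics/t1.png",cv2.resize(b[100:310,140:440],(800,560),interpolation=3))
```

```text
(no output)
```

View pics/s1.png

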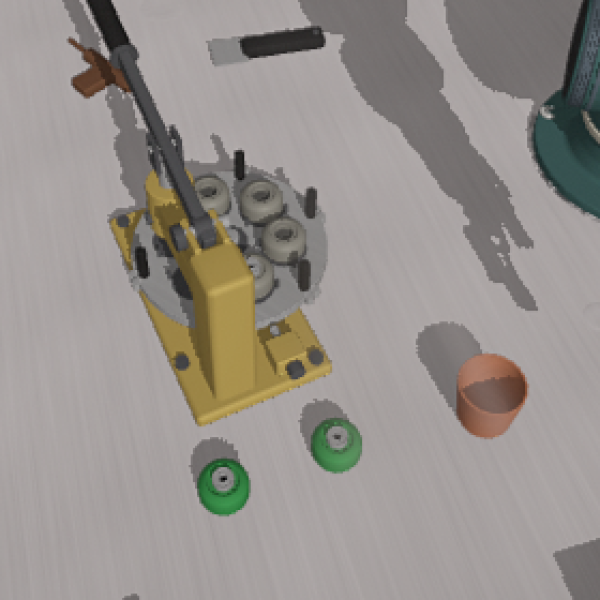

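View pics/t1.png

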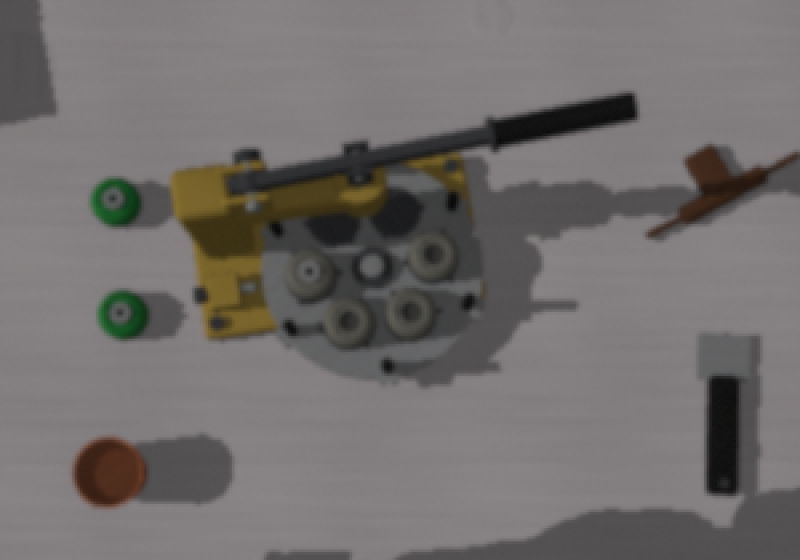

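The top view shows the hub at crop (372,266). Of the four wheels, (310,272) has a bright steel bearing. The wheels at (433,255), (409,312) and (348,321) have open holes, and the two green ones are decoys. Next I'll compute the world geometry.

Run:
```python
from h import *
p=viewer.capture("top")
def w(x,y,z): return np.round(atz(p,[100+(y+.5)*.375-.5,140+(x+.5)*.375-.5],z),4)
for n,x,y,z in [("hub",372,266,.07),("W",310,272,.075),("A",433,255,.073),("B",409,312,.073),("C",348,321,.073),
 ("p1",277,229,.065),("p2",453,201,.065),("p3",468,302,.065),("p4",388,366,.065),("p5",291,327,.065),
 ("gr0",492,135,.272),("gr1",634,105,.272),("col",178,175,.215),("ax",735,190,.01),("scr",727,415,.01),("cup",109,472,.06),("headend",383,185,.182)]:
    print(n,w(x,y,z))
# fit dial centre/nest angle from wheels
P=np.array([w(x,y,z)[:2] for x,y,z in [(310,272,.077),(433,255,.073),(409,312,.073),(348,321,.073)]])
from scipy.optimize import least_squares
k0=np.array([0,3,2,1])
for s in (1,-1):
    f=lambda v: (np.c_[v[0]+.064*np.cos(v[2]+s*k0*np.pi/3),v[1]+.064*np.sin(v[2]+s*k0*np.pi/3)]-P).ravel()
    for t0 in (0,2,4):
        r=least_squares(f,[*P.mean(0),t0]); print(s,r.x,np.degrees(r.x[2])%360,r.cost**.5)
```

```text
hub [0.5671 0.0274 0.07  ]
W [0.5603 0.0902 0.075 ]
A [ 0.5777 -0.0349  0.073 ]
B [ 0.5191 -0.0101  0.073 ]
C [0.5102 0.0516 0.073 ]
p1 [0.607 0.125 0.065]
p2 [ 0.6359 -0.0562  0.065 ]
p3 [ 0.5303 -0.0705  0.065 ]
p4 [0.4651 0.0114 0.065 ]
p5 [0.5053 0.1098 0.065 ]
gr0 [ 0.6478 -0.0819  0.272 ]
gr1 [ 0.6748 -0.208   0.272 ]
col [0.6268 0.203  0.215 ]
ax [ 0.6596 -0.3629  0.01  ]
scr [ 0.4176 -0.3441  0.01  ]
cup [0.3602 0.2914 0.06  ]
headend [0.6247 0.015  0.182 ]
1 [0.5691739  0.02799049 1.70891462] 97.91359541430043 0.001449771108903933
1 [0.5691739  0.02799049 1.70891469] 97.9135990533775 0.0014497711089048555
1 [0.5691739  0.02799049 1.70891481] 97.91360604770162 0.0014497711089578502
-1 [0.51431767 0.02007153 1.71941397] 98.51516359227855 0.07779258228303432
-1 [0.51431799 0.02006942 1.71949106] 98.51958059539446 0.07779258226550825
-1 [0.51431808 0.0200688  1.71951358] 98.52087081893357 0.07779258231121529
```

Call:
{"op": "apply_moves", "data": {"series": [{"dx": 0.036,"dy": -0.089,"dz": 0.008,"rz": 0.2,"grip": 0},{"dx": 0.036,"dy": -0.089,"dz": 0.008,"rz": 0.2,"grip": 0},{"dx": 0.036,"dy": -0.089,"dz": 0.008,"rz": 0.2,"grip": 0},{"dx": 0.036,"dy": -0.089,"dz": 0.008,"rz": 0.2,"grip": 0},{"dx": 0.036,"dy": -0.089,"dz": 0.008,"rz": 0.2,"grip": 0},{"dx": 0.036,"dy": -0.089,"dz": 0.008,"rz": 0.2,"grip": 0},{"dx": 0.036,"dy": -0.089,"dz": 0.008,"rz": 0.2,"grip": 0},{"dx": 0.036,"dy": -0.089,"dz": 0.008,"rz": 0.2,"grip": 0},{"dx": 0.036,"dy": -0.089,"dz": 0.008,"rz": 0.2,"grip": 0},{"dx": 0.036,"dy": -0.089,"dz": 0.008,"rz": 0.2,"grip": 0},{"dx": 0.036,"dy": -0.089,"dz": 0.008,"rz": 0.2,"grip": 0},{"dx": 0.036,"dy": -0.089,"dz": 0.008,"rz": 0.2,"grip": 0},{"dx": 0.036,"dy": -0.089,"dz": 0.008,"rz": 0.2,"grip": 0},{"dx": 0.036,"dy": -0.089,"dz": 0.008,"rz": 0.2,"grip": 0},{"dx": 0.036,"dy": -0.089,"dz": 0.008,"rz": 0.2,"grip": 0},{"dx": 0.036,"dy": -0.089,"dz": 0.008,"rz": 0.2,"grip": 0},{"grip": 0},{"grip": 0}]}}

```text
invalid input at $.series[0]: expected keys dx, dy, dz, rx, ry, rz, grip
```

Run:
```python
from h import *
p=viewer.capture("wrist"); cv2.imwrite("pics/w1.png",p["pixels"]); cv2.imwrite("pics/w1v.png",cv2.resize(p["pixels"],(800,600),interpolation=3))
print({k:v for k,v in p.items() if k!="pixels"}); o=bot.observe(); print(o["tool_pos"],o["tool_rot"],o["joints"],o["finger_gap"],o["wrist_force"])
import pickle; pickle.dump(p,open("w1.pkl","wb"))
```

```text
{'vertical_fov': 71.88849360737973, 'cx': 281.8899050851591, 'cy': 207.18935223298251, 'position': array([0.14117652, 0.51267496, 0.37335489]), 'orientation': array([ 0.82935327, -0.13616468, -0.08811737,  0.53466593]), 'shot': 4}
[0.21636566 0.47834321 0.23128068] [-1.43558938e-05  2.10815331e-01  9.77525906e-01 -3.62588246e-06] [ 9.90709237e-01  2.63103957e-01 -4.82878908e-02  1.25942157e+00
  2.41861748e-05  1.41552716e+00] 0.08543448685989882 [ 0.60172168 -0.12568257  0.57137795]
```

View pics/w1v.png

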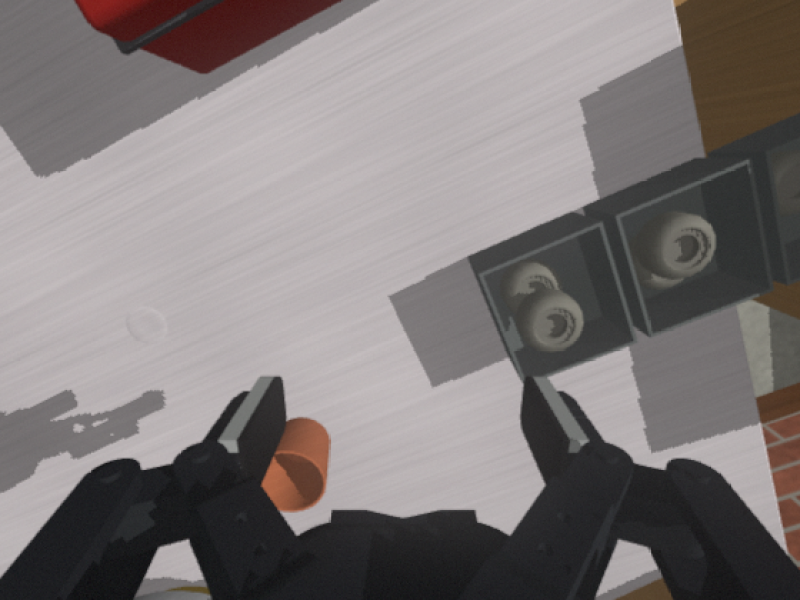

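Call:
{"op": "apply_moves", "data": {"series": [{"dx": 0.036,"dy": -0.089,"dz": 0.008,"rx": 0,"ry": 0,"rz": 0.2,"grip": 0},{"dx": 0.036,"dy": -0.089,"dz": 0.008,"rx": 0,"ry": 0,"rz": 0.2,"grip": 0},{"dx": 0.036,"dy": -0.089,"dz": 0.008,"rx": 0,"ry": 0,"rz": 0.2,"grip": 0},{"dx": 0.036,"dy": -0.089,"dz": 0.008,"rx": 0,"ry": 0,"rz": 0.2,"grip": 0},{"dx": 0.036,"dy": -0.089,"dz": 0.008,"rx": 0,"ry": 0,"rz": 0.2,"grip": 0},{"dx": 0.036,"dy": -0.089,"dz": 0.008,"rx": 0,"ry": 0,"rz": 0.2,"grip": 0},{"dx": 0.036,"dy": -0.089,"dz": 0.008,"rx": 0,"ry": 0,"rz": 0.2,"grip": 0},{"dx": 0.036,"dy": -0.089,"dz": 0.008,"rx": 0,"ry": 0,"rz": 0.2,"grip": 0},{"dx": 0.036,"dy": -0.089,"dz": 0.008,"rx": 0,"ry": 0,"rz": 0.2,"grip": 0},{"dx": 0.036,"dy": -0.089,"dz": 0.008,"rx": 0,"ry": 0,"rz": 0.2,"grip": 0},{"dx": 0.036,"dy": -0.089,"dz": 0.008,"rx": 0,"ry": 0,"rz": 0.2,"grip": 0},{"dx": 0.036,"dy": -0.089,"dz": 0.008,"rx": 0,"ry": 0,"rz": 0.2,"grip": 0},{"dx": 0.036,"dy": -0.089,"dz": 0.008,"rx": 0,"ry": 0,"rz": 0.2,"grip": 0},{"dx": 0.036,"dy": -0.089,"dz": 0.008,"rx": 0,"ry": 0,"rz": 0.2,"grip": 0},{"dx": 0,"dy": -0.089,"dz": 0.008,"rx": 0,"ry": 0,"rz": 0.2,"grip": 0},{"dx": 0,"dy": -0.089,"dz": 0.008,"rx": 0,"ry": 0,"rz": 0.2,"grip": 0}]}}

```text
t: 2.6
tool_pos: [0.418, -0.0928, 0.2825]
tool_rot: [-0.0, -0.556, 0.831, 0.0]
wrist_force: [0.8, 0.3, 0.1]
finger_gap: 0.0004
grip_force: 0.0
```

Run:
```python
from h import *
import pickle
a=viewer.capture("scene"); pickle.dump(a,open("scene.pkl","wb")); b=viewer.capture("top"); pickle.dump(b,open("top.pkl","wb"))
from scipy.optimize import least_squares
s0=cv2.imread("pics/scene0.png"); 
o=bot.observe(); print(o["tool_pos"],o["tool_rot"],o["finger_gap"])
def W(v,P): c,s=np.cos(v[2]),np.sin(v[2]); P=np.array(P,float); return np.r_[v[0]+c*P[0]-s*P[1],v[1]+s*P[0]+c*P[1],P[2]]
sc=600/280
C=[([.039,.119,.215],None),]
sp=lambda x,y:[140+y/sc,160+x/sc]
tp=lambda x,y:[100+y*.375,140+x*.375]
obs=[(a,[.039,.174,.215],sp(254,290)),(a,[.089,.174,.215],sp(208,302)),(b,[.089,.174,.215],tp(173,172)),(b,[.039,.174,.215],tp(184,225)),(b,[0,0,.07],tp(372,266))]
f=lambda v:np.concatenate([proj(p,W(v,X))-r for p,X,r in obs])
r=least_squares(f,[.568,.028,.2]); v=r.x; print(v,np.degrees(v[2]),np.round(r.fun,1))
out=[]
for img,p in ((s0,a),(cv2.imread("pics/top0.png"),b)):
    big=cv2.resize(img,None,fx=4,fy=4,interpolation=3)
    def box(x0,x1,y0,y1,z0,z1,col):
        P=[[x,y,z] for x in(x0,x1) for y in(y0,y1) for z in(z0,z1)]
        for i in range(8):
            for j in(1,2,4):
                if not i&j:
                    A,B=proj(p,W(v,P[i])),proj(p,W(v,P[i|j])); cv2.line(big,(int(A[1]*4+2),int(A[0]*4+2)),(int(B[1]*4+2),int(B[0]*4+2)),col,1)
    box(.039,.089,.119,.174,0,.215,(255,0,0)); box(.038,.09,-.026,.119,.114,.182,(0,0,255))
    for X in [[.064,0,.182],[0,0,.07]]:
        A=proj(p,W(v,X)); cv2.circle(big,(int(A[1]*4+2),int(A[0]*4+2)),3,(255,0,255),-1)
    out.append(big)
cv2.imwrite("pics/ov.png",np.hstack([out[0][720:1320,720:1120],out[1][520:1120,760:1160]]))
```

```text
[ 0.41823449 -0.09450766  0.2825765 ] [-1.19282180e-04 -5.54586700e-01  8.32125846e-01 -3.94290673e-04] 0.0003144005299370995
[0.5673295  0.03004023 0.12746613] 7.303271185952334 [-6.1  1.6 -3.4 -0.6 -1.8 -2.9 -1.9 -4.8 -0.4 -1.3]
```

View pics/ov.png

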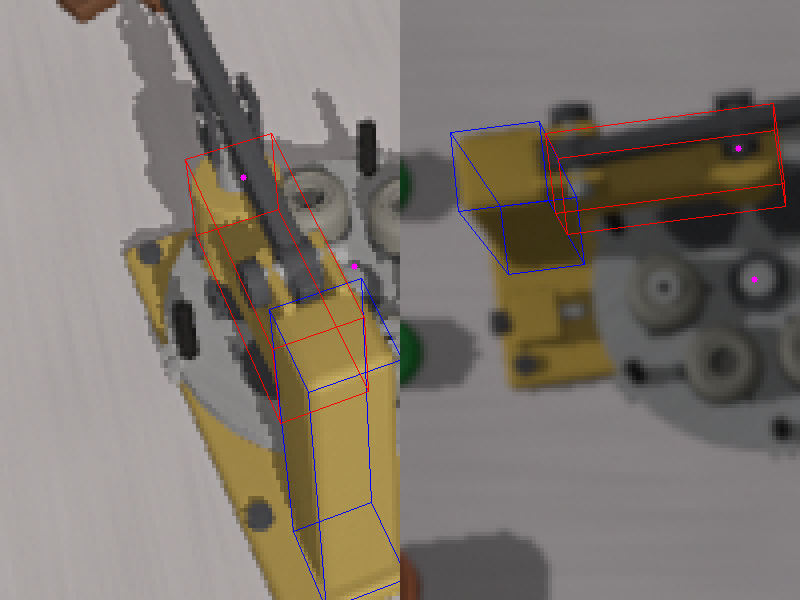

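The overlay puts the press at about (0.568, 0.029) with a yaw near 10°. The column outline at panel (453,143)–(545,128) is slightly steeper than the model. The wheel has to turn about 86° clockwise, so I'll push the peg at 248° in the open half.

Call:
{"op": "apply_moves", "data": {"series": [{"dx": 0.086,"dy": 0.0066,"dz": 0,"rx": 0,"ry": 0,"rz": 0,"grip": 0},{"dx": 0.086,"dy": 0.0066,"dz": 0,"rx": 0,"ry": 0,"rz": 0,"grip": 0},{"dx": 0.086,"dy": 0.0066,"dz": 0,"rx": 0,"ry": 0,"rz": 0,"grip": 0},{"dx": 0.086,"dy": 0.0066,"dz": 0,"rx": 0,"ry": 0,"rz": 0,"grip": 0},{"dx": 0,"dy": 0,"dz": 0,"rx": 0,"ry": 0,"rz": 0,"grip": 0},{"dx": 0,"dy": 0,"dz": -0.1,"rx": 0,"ry": 0,"rz": 0,"grip": 0},{"dx": 0,"dy": 0,"dz": -0.1,"rx": 0,"ry": 0,"rz": 0,"grip": 0},{"dx": 0,"dy": 0,"dz": -0.1,"rx": 0,"ry": 0,"rz": 0,"grip": 0},{"dx": 0,"dy": 0,"dz": -0.1,"rx": 0,"ry": 0,"rz": 0,"grip": 0},{"dx": 0,"dy": 0,"dz": -0.027,"rx": 0,"ry": 0,"rz": 0,"grip": 0},{"dx": 0,"dy": 0,"dz": -0.027,"rx": 0,"ry": 0,"rz": 0,"grip": 0},{"dx": 0,"dy": 0,"dz": -0.027,"rx": 0,"ry": 0,"rz": 0,"grip": 0},{"dx": 0,"dy": 0,"dz": -0.027,"rx": 0,"ry": 0,"rz": 0,"grip": 0},{"dx": 0,"dy": 0,"dz": -0.027,"rx": 0,"ry": 0,"rz": 0,"grip": 0},{"dx": 0,"dy": 0,"dz": 0,"rx": 0,"ry": 0,"rz": 0,"grip": 0}]}}

```text
t: 4.2
tool_pos: [0.5551, -0.0806, 0.0674]
tool_rot: [-0.0, -0.554, 0.832, 0.001]
wrist_force: [-0.8, -0.4, 0.4]
finger_gap: -0.0002
grip_force: 0.0
```

Run:
```python
from h import *
o=bot.observe(); print(o["t"],o["tool_pos"],o["tool_rot"],o["wrist_force"])
p=viewer.capture("scene")
X=proj(p,o["tool_pos"]); r,c=int(X[0]),int(X[1]); print(X)
cv2.imwrite("pics/s2.png",cv2.resize(p["pixels"][max(r-80,0):r+80,c-100:c+100],(800,640)[:2],interpolation=3)[:600])
```

```text
4.2 [ 0.55507738 -0.08056948  0.06743739] [-4.64987063e-04 -5.54327454e-01  8.32298361e-01  5.43723367e-04] [-0.77968573 -0.38348649  0.40821391]
[214.33878368 262.33390486]
```

View pics/s2.png

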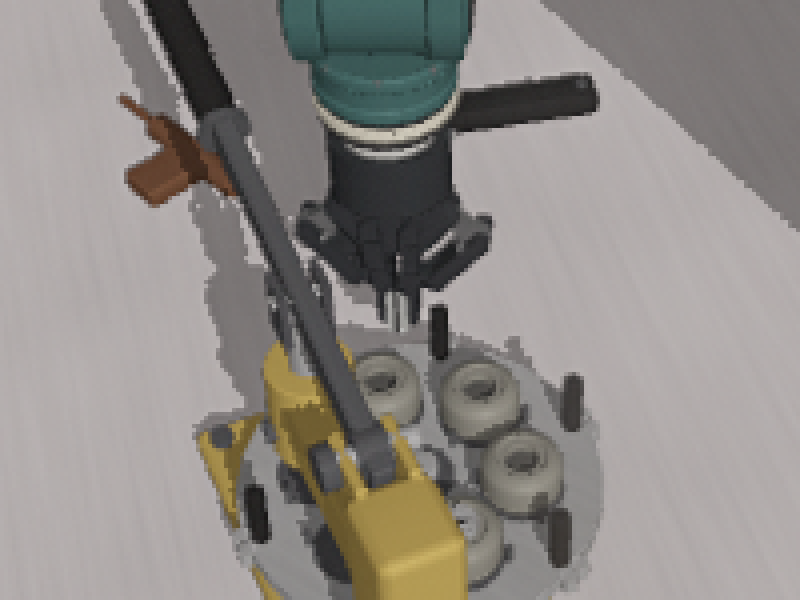

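The scene crop shows the fingertips at (398,315), just beside the peg at (438,330) and clear of the wheels. Next I'll work out the arc.

Run:
```python
import numpy as np
c=np.array([.568,.0285]); pos=np.array([.5551,-.0806]); 
for a,n in [(253,10)]+[(x,5) for x in range(243,160,-10)]:
    q=c+.1125*np.array([np.cos(np.radians(a)),np.sin(np.radians(a))]); d=(q-pos)/n/.4; print(a,n,np.round(d,4),np.round(q,4)); pos=q
```

```text
253 10 [-0.005   0.0004] [ 0.5351 -0.0791]
243 5 [-0.0091  0.0037] [ 0.5169 -0.0717]
233 5 [-0.0083  0.0052] [ 0.5003 -0.0613]
223 5 [-0.0073  0.0066] [ 0.4857 -0.0482]
213 5 [-0.006   0.0077] [ 0.4736 -0.0328]
203 5 [-0.0046  0.0087] [ 0.4644 -0.0155]
193 5 [-0.003   0.0093] [0.4584 0.0032]
183 5 [-0.0014  0.0097] [0.4557 0.0226]
173 5 [0.0003 0.0098] [0.4563 0.0422]
163 5 [0.002  0.0096] [0.4604 0.0614]
```

Call:
{"op": "apply_moves", "data": {"series": [{"dx": -0.005,"dy": 0.0004,"dz": 0,"rx": 0,"ry": 0,"rz": -0.02,"grip": 0},{"dx": -0.005,"dy": 0.0004,"dz": 0,"rx": 0,"ry": 0,"rz": -0.02,"grip": 0},{"dx": -0.005,"dy": 0.0004,"dz": 0,"rx": 0,"ry": 0,"rz": -0.02,"grip": 0},{"dx": -0.005,"dy": 0.0004,"dz": 0,"rx": 0,"ry": 0,"rz": -0.02,"grip": 0},{"dx": -0.005,"dy": 0.0004,"dz": 0,"rx": 0,"ry": 0,"rz": -0.02,"grip": 0},{"dx": -0.005,"dy": 0.0004,"dz": 0,"rx": 0,"ry": 0,"rz": -0.02,"grip": 0},{"dx": -0.005,"dy": 0.0004,"dz": 0,"rx": 0,"ry": 0,"rz": -0.02,"grip": 0},{"dx": -0.005,"dy": 0.0004,"dz": 0,"rx": 0,"ry": 0,"rz": -0.02,"grip": 0},{"dx": -0.005,"dy": 0.0004,"dz": 0,"rx": 0,"ry": 0,"rz": -0.02,"grip": 0},{"dx": -0.005,"dy": 0.0004,"dz": 0,"rx": 0,"ry": 0,"rz": -0.02,"grip": 0}]}}

```text
t: 5.25
tool_pos: [0.5354, -0.0791, 0.0685]
tool_rot: [0.0, -0.512, 0.859, -0.0]
wrist_force: [1.0, -0.4, 0.3]
finger_gap: -0.0001
grip_force: 0.5
```

Call:
{"op": "apply_moves", "data": {"series": [{"dx": -0.009,"dy": 0.0037,"dz": 0,"rx": 0,"ry": 0,"rz": -0.07,"grip": 0},{"dx": -0.009,"dy": 0.0037,"dz": 0,"rx": 0,"ry": 0,"rz": -0.07,"grip": 0},{"dx": -0.009,"dy": 0.0037,"dz": 0,"rx": 0,"ry": 0,"rz": -0.07,"grip": 0},{"dx": -0.009,"dy": 0.0037,"dz": 0,"rx": 0,"ry": 0,"rz": -0.07,"grip": 0},{"dx": -0.009,"dy": 0.0037,"dz": 0,"rx": 0,"ry": 0,"rz": -0.07,"grip": 0},{"dx": -0.0083,"dy": 0.0052,"dz": 0,"rx": 0,"ry": 0,"rz": -0.07,"grip": 0},{"dx": -0.0083,"dy": 0.0052,"dz": 0,"rx": 0,"ry": 0,"rz": -0.07,"grip": 0},{"dx": -0.0083,"dy": 0.0052,"dz": 0,"rx": 0,"ry": 0,"rz": -0.07,"grip": 0}]}}

```text
t: 6.05
tool_pos: [0.5073, -0.0655, 0.0685]
tool_rot: [-0.0, -0.386, 0.922, -0.0]
wrist_force: [-0.2, -0.5, 1.0]
finger_gap: -0.0003
grip_force: 0.5
```

Call:
{"op": "apply_moves", "data": {"series": [{"dx": -0.0083,"dy": 0.0052,"dz": 0,"rx": 0,"ry": 0,"rz": -0.07,"grip": 0},{"dx": -0.0083,"dy": 0.0052,"dz": 0,"rx": 0,"ry": 0,"rz": -0.07,"grip": 0}]}}

```text
t: 6.25
tool_pos: [0.5022, -0.0623, 0.0689]
tool_rot: [0.001, -0.354, 0.935, -0.002]
wrist_force: [13.4, -12.8, -8.3]
finger_gap: -0.0001
grip_force: 9.2
```

Call:
{"op": "apply_moves", "data": {"series": [{"dx": -0.0073,"dy": 0.0066,"dz": 0,"rx": 0,"ry": 0,"rz": -0.07,"grip": 0},{"dx": -0.0073,"dy": 0.0066,"dz": 0,"rx": 0,"ry": 0,"rz": -0.07,"grip": 0}]}}

```text
t: 6.45
tool_pos: [0.4957, -0.057, 0.0686]
tool_rot: [0.0, -0.321, 0.947, -0.001]
wrist_force: [0.1, -0.5, -0.8]
finger_gap: -0.0002
grip_force: 0.5
```

Call:
{"op": "apply_moves", "data": {"series": [{"dx": -0.0073,"dy": 0.0066,"dz": 0,"rx": 0,"ry": 0,"rz": -0.07,"grip": 0},{"dx": -0.0073,"dy": 0.0066,"dz": 0,"rx": 0,"ry": 0,"rz": -0.07,"grip": 0}]}}

```text
t: 6.65
tool_pos: [0.4908, -0.0527, 0.0689]
tool_rot: [0.001, -0.287, 0.958, -0.003]
wrist_force: [6.0, -9.3, -4.9]
finger_gap: -0.0001
grip_force: 5.5
```

Call:
{"op": "apply_moves", "data": {"series": [{"dx": -0.0073,"dy": 0.0066,"dz": 0,"rx": 0,"ry": 0,"rz": -0.07,"grip": 0},{"dx": -0.006,"dy": 0.0077,"dz": 0,"rx": 0,"ry": 0,"rz": -0.07,"grip": 0}]}}

```text
t: 6.85
tool_pos: [0.4838, -0.0452, 0.0685]
tool_rot: [-0.0, -0.254, 0.967, -0.0]
wrist_force: [0.3, -1.2, 0.4]
finger_gap: -0.0001
grip_force: 0.6
```

Call:
{"op": "apply_moves", "data": {"series": [{"dx": -0.006,"dy": 0.0077,"dz": 0,"rx": 0,"ry": 0,"rz": -0.07,"grip": 0},{"dx": -0.006,"dy": 0.0077,"dz": 0,"rx": 0,"ry": 0,"rz": -0.07,"grip": 0}]}}

```text
t: 7.05
tool_pos: [0.4789, -0.0389, 0.0685]
tool_rot: [-0.0, -0.22, 0.976, -0.0]
wrist_force: [-0.9, -1.1, 1.0]
finger_gap: -0.0003
grip_force: 0.5
```

Call:
{"op": "apply_moves", "data": {"series": [{"dx": -0.006,"dy": 0.0077,"dz": 0,"rx": 0,"ry": 0,"rz": -0.07,"grip": 0},{"dx": -0.006,"dy": 0.0077,"dz": 0,"rx": 0,"ry": 0,"rz": -0.07,"grip": 0}]}}

```text
t: 7.25
tool_pos: [0.4742, -0.0327, 0.0685]
tool_rot: [0.0, -0.186, 0.983, -0.0]
wrist_force: [0.9, -0.4, -0.3]
finger_gap: -0.0002
grip_force: 0.5
```

Call:
{"op": "apply_moves", "data": {"series": [{"dx": -0.0046,"dy": 0.0087,"dz": 0,"rx": 0,"ry": 0,"rz": -0.07,"grip": 0},{"dx": -0.0046,"dy": 0.0087,"dz": 0,"rx": 0,"ry": 0,"rz": -0.07,"grip": 0},{"dx": -0.0046,"dy": 0.0087,"dz": 0,"rx": 0,"ry": 0,"rz": -0.07,"grip": 0},{"dx": -0.0046,"dy": 0.0087,"dz": 0,"rx": 0,"ry": 0,"rz": -0.07,"grip": 0},{"dx": -0.0046,"dy": 0.0087,"dz": 0,"rx": 0,"ry": 0,"rz": -0.07,"grip": 0},{"dx": -0.003,"dy": 0.0093,"dz": 0,"rx": 0,"ry": 0,"rz": -0.07,"grip": 0},{"dx": -0.003,"dy": 0.0093,"dz": 0,"rx": 0,"ry": 0,"rz": -0.07,"grip": 0},{"dx": -0.003,"dy": 0.0093,"dz": 0,"rx": 0,"ry": 0,"rz": -0.07,"grip": 0},{"dx": -0.003,"dy": 0.0093,"dz": 0,"rx": 0,"ry": 0,"rz": -0.07,"grip": 0},{"dx": -0.003,"dy": 0.0093,"dz": 0,"rx": 0,"ry": 0,"rz": -0.07,"grip": 0},{"dx": -0.0014,"dy": 0.0097,"dz": 0,"rx": 0,"ry": 0,"rz": -0.07,"grip": 0},{"dx": -0.0014,"dy": 0.0097,"dz": 0,"rx": 0,"ry": 0,"rz": -0.07,"grip": 0},{"dx": -0.0014,"dy": 0.0097,"dz": 0,"rx": 0,"ry": 0,"rz": -0.07,"grip": 0}]}}

```text
t: 8.55
tool_pos: [0.457, 0.015, 0.0684]
tool_rot: [-0.0, 0.041, 0.999, -0.0]
wrist_force: [-0.4, -1.1, 1.1]
finger_gap: -0.0
grip_force: 0.6
```

Run:
```python
from h import *
o=bot.observe(); print(o["tool_pos"],o["tool_rot"],o["wrist_force"])
p=viewer.capture("top"); b=p["pixels"]
cv2.imwrite("pics/t2.png",cv2.resize(b[120:270,180:380],(800,600),interpolation=3))
```

```text
[0.45703244 0.01498174 0.06842554] [-2.96563580e-04  4.08632768e-02  9.99164686e-01 -1.89387413e-04] [-0.4432166  -1.12384325  1.05075667]
```

View pics/t2.png

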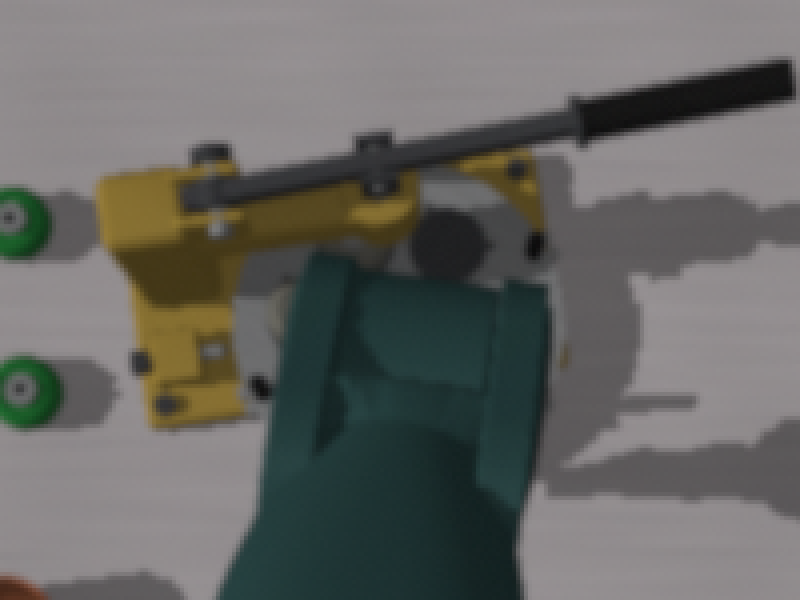

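The arm hides most of the dial. One empty nest is visible at crop (448,245), so the dial has moved past the first notch as planned. I'll creep to the second.

Call:
{"op": "apply_moves", "data": {"series": [{"dx": -0.0007,"dy": 0.0049,"dz": 0,"rx": 0,"ry": 0,"rz": -0.035,"grip": 0},{"dx": -0.0007,"dy": 0.0049,"dz": 0,"rx": 0,"ry": 0,"rz": -0.035,"grip": 0},{"dx": -0.0007,"dy": 0.0049,"dz": 0,"rx": 0,"ry": 0,"rz": -0.035,"grip": 0},{"dx": -0.0007,"dy": 0.0049,"dz": 0,"rx": 0,"ry": 0,"rz": -0.035,"grip": 0},{"dx": -0.0005,"dy": 0.0049,"dz": 0,"rx": 0,"ry": 0,"rz": -0.035,"grip": 0},{"dx": -0.0005,"dy": 0.0049,"dz": 0,"rx": 0,"ry": 0,"rz": -0.035,"grip": 0}]}}

```text
t: 9.2
tool_pos: [0.4561, 0.0268, 0.0685]
tool_rot: [0.0, 0.093, 0.996, 0.0]
wrist_force: [0.7, -0.7, 0.1]
finger_gap: -0.0001
grip_force: 0.4
```

Call:
{"op": "apply_moves", "data": {"series": [{"dx": 0,"dy": 0.0049,"dz": 0,"rx": 0,"ry": 0,"rz": -0.035,"grip": 0},{"dx": 0,"dy": 0.0049,"dz": 0,"rx": 0,"ry": 0,"rz": -0.035,"grip": 0}]}}

```text
t: 9.4
tool_pos: [0.456, 0.0308, 0.0685]
tool_rot: [0.0, 0.11, 0.994, -0.0]
wrist_force: [0.8, -1.6, -0.4]
finger_gap: -0.0
grip_force: 0.4
```

Call:
{"op": "apply_moves", "data": {"series": [{"dx": 0,"dy": 0.0049,"dz": 0,"rx": 0,"ry": 0,"rz": -0.035,"grip": 0},{"dx": 0,"dy": 0.0049,"dz": 0,"rx": 0,"ry": 0,"rz": -0.035,"grip": 0}]}}

```text
t: 9.6
tool_pos: [0.456, 0.0347, 0.0685]
tool_rot: [0.0, 0.128, 0.992, 0.0]
wrist_force: [0.3, -1.4, 0.6]
finger_gap: -0.0004
grip_force: 0.4
```

Call:
{"op": "apply_moves", "data": {"series": [{"dx": 0,"dy": 0.0049,"dz": 0,"rx": 0,"ry": 0,"rz": -0.035,"grip": 0},{"dx": 0.0003,"dy": 0.0049,"dz": 0,"rx": 0,"ry": 0,"rz": -0.035,"grip": 0}]}}

```text
t: 9.8
tool_pos: [0.4561, 0.0386, 0.0685]
tool_rot: [0.0, 0.145, 0.989, -0.0]
wrist_force: [1.1, -0.6, 0.5]
finger_gap: 0.0003
grip_force: 0.4
```

Call:
{"op": "apply_moves", "data": {"series": [{"dx": 0.0004,"dy": 0.0049,"dz": 0,"rx": 0,"ry": 0,"rz": -0.035,"grip": 0}]}}

```text
t: 9.9
tool_pos: [0.4563, 0.0406, 0.0685]
tool_rot: [0.0, 0.154, 0.988, -0.0]
wrist_force: [-0.1, -1.5, 0.0]
finger_gap: -0.0
grip_force: 0.4
```

Call:
{"op": "apply_moves", "data": {"series": [{"dx": 0.0005,"dy": 0.0049,"dz": 0,"rx": 0,"ry": 0,"rz": -0.035,"grip": 0}]}}

```text
t: 10.0
tool_pos: [0.4564, 0.0422, 0.0685]
tool_rot: [-0.0, 0.163, 0.987, -0.001]
wrist_force: [-1.0, -8.7, 1.0]
finger_gap: -0.0002
grip_force: 4.7
```

Call:
{"op": "apply_moves", "data": {"series": [{"dx": 0.0005,"dy": 0.0049,"dz": 0,"rx": 0,"ry": 0,"rz": -0.035,"grip": 0}]}}

```text
t: 10.1
tool_pos: [0.4563, 0.0432, 0.0684]
tool_rot: [-0.0, 0.171, 0.985, -0.002]
wrist_force: [-3.4, -19.0, 2.8]
finger_gap: -0.0002
grip_force: 9.3
```

Call:
{"op": "apply_moves", "data": {"series": [{"dx": 0.0005,"dy": 0.0049,"dz": 0,"rx": 0,"ry": 0,"rz": -0.035,"grip": 0}]}}

```text
t: 10.2
tool_pos: [0.4564, 0.0447, 0.0684]
tool_rot: [-0.0, 0.18, 0.984, -0.002]
wrist_force: [-2.3, -16.6, 2.3]
finger_gap: -0.0002
grip_force: 7.7
```

Call:
{"op": "apply_moves", "data": {"series": [{"dx": 0,"dy": 0,"dz": 0,"rx": 0,"ry": 0,"rz": 0,"grip": 0},{"dx": 0,"dy": 0,"dz": 0,"rx": 0,"ry": 0,"rz": 0,"grip": 0}]}}

```text
t: 10.4
tool_pos: [0.4568, 0.0461, 0.0685]
tool_rot: [0.0, 0.179, 0.984, -0.0]
wrist_force: [-0.3, -3.4, -0.1]
finger_gap: -0.0001
grip_force: 1.6
```

Call:
{"op": "apply_moves", "data": {"series": [{"dx": 0.0003,"dy": 0.003,"dz": 0,"rx": 0,"ry": 0,"rz": -0.02,"grip": 0},{"dx": 0,"dy": 0,"dz": 0,"rx": 0,"ry": 0,"rz": 0,"grip": 0}]}}

```text
t: 10.6
tool_pos: [0.457, 0.0471, 0.0685]
tool_rot: [0.0, 0.185, 0.983, -0.001]
wrist_force: [-0.2, -6.0, 0.8]
finger_gap: 0.0006
grip_force: 2.7
```

Call:
{"op": "apply_moves", "data": {"series": [{"dx": 0.0003,"dy": 0.003,"dz": 0,"rx": 0,"ry": 0,"rz": -0.02,"grip": 0},{"dx": 0,"dy": 0,"dz": 0,"rx": 0,"ry": 0,"rz": 0,"grip": 0}]}}

```text
t: 10.8
tool_pos: [0.4572, 0.0487, 0.0685]
tool_rot: [0.0, 0.189, 0.982, -0.0]
wrist_force: [-0.3, -2.8, -0.1]
finger_gap: -0.0006
grip_force: 0.8
```

Call:
{"op": "apply_moves", "data": {"series": [{"dx": 0.0003,"dy": 0.003,"dz": 0,"rx": 0,"ry": 0,"rz": -0.02,"grip": 0},{"dx": 0,"dy": 0,"dz": 0,"rx": 0,"ry": 0,"rz": 0,"grip": 0}]}}

```text
t: 11.0
tool_pos: [0.4572, 0.0503, 0.0685]
tool_rot: [-0.0, 0.194, 0.981, 0.0]
wrist_force: [0.1, -0.4, 0.5]
finger_gap: -0.0003
grip_force: 0.0
```

Call:
{"op": "apply_moves", "data": {"series": [{"dx": 0.0003,"dy": 0.003,"dz": 0,"rx": 0,"ry": 0,"rz": -0.02,"grip": 0},{"dx": 0,"dy": 0,"dz": 0,"rx": 0,"ry": 0,"rz": 0,"grip": 0}]}}

```text
t: 11.2
tool_pos: [0.4572, 0.0514, 0.0685]
tool_rot: [-0.0, 0.199, 0.98, 0.0]
wrist_force: [1.2, 0.5, 0.7]
finger_gap: 0.0003
grip_force: 0.0
```

Call:
{"op": "apply_moves", "data": {"series": [{"dx": 0,"dy": -0.01,"dz": 0,"rx": 0,"ry": 0,"rz": 0,"grip": 0},{"dx": 0,"dy": -0.01,"dz": 0,"rx": 0,"ry": 0,"rz": 0,"grip": 0},{"dx": 0,"dy": -0.01,"dz": 0,"rx": 0,"ry": 0,"rz": 0,"grip": 0},{"dx": 0,"dy": 0,"dz": 0.05,"rx": 0,"ry": 0,"rz": 0,"grip": 0},{"dx": 0,"dy": 0,"dz": 0.12,"rx": 0,"ry": 0,"rz": 0,"grip": 0},{"dx": 0,"dy": 0,"dz": 0.12,"rx": 0,"ry": 0,"rz": 0,"grip": 0},{"dx": 0,"dy": 0,"dz": 0.12,"rx": 0,"ry": 0,"rz": 0,"grip": 0},{"dx": 0,"dy": 0,"dz": 0.12,"rx": 0,"ry": 0,"rz": 0,"grip": 0},{"dx": 0,"dy": 0,"dz": 0.12,"rx": 0,"ry": 0,"rz": 0,"grip": 0},{"dx": 0,"dy": 0,"dz": 0.03,"rx": 0,"ry": 0,"rz": 0,"grip": 0}]}}

```text
t: 12.2
tool_pos: [0.4582, 0.0387, 0.3449]
tool_rot: [0.003, 0.199, 0.98, 0.0]
wrist_force: [-0.1, -0.0, -1.7]
finger_gap: -0.0003
grip_force: 0.0
```

Call:
{"op": "apply_moves", "data": {"series": [{"dx": 0.004,"dy": -0.039,"dz": 0,"rx": 0,"ry": 0,"rz": -0.29,"grip": 0},{"dx": 0.004,"dy": -0.039,"dz": 0,"rx": 0,"ry": 0,"rz": -0.29,"grip": 0},{"dx": 0.004,"dy": -0.039,"dz": 0,"rx": 0,"ry": 0,"rz": -0.29,"grip": 0},{"dx": 0.004,"dy": -0.039,"dz": 0,"rx": 0,"ry": 0,"rz": -0.29,"grip": 0},{"dx": 0.004,"dy": -0.039,"dz": 0,"rx": 0,"ry": 0,"rz": -0.29,"grip": 0},{"dx": 0.004,"dy": -0.039,"dz": 0,"rx": 0,"ry": 0,"rz": -0.29,"grip": 0},{"dx": 0.004,"dy": -0.039,"dz": 0,"rx": 0,"ry": 0,"rz": -0.29,"grip": 0},{"dx": 0.004,"dy": -0.039,"dz": 0,"rx": 0,"ry": 0,"rz": -0.29,"grip": 0},{"dx": 0.004,"dy": -0.039,"dz": 0,"rx": 0,"ry": 0,"rz": -0.29,"grip": 0},{"dx": 0.004,"dy": -0.039,"dz": 0,"rx": 0,"ry": 0,"rz": -0.29,"grip": 0},{"dx": 0.004,"dy": -0.039,"dz": 0,"rx": 0,"ry": 0,"rz": -0.29,"grip": 0},{"dx": 0.004,"dy": -0.039,"dz": 0,"rx": 0,"ry": 0,"rz": -0.29,"grip": 0},{"dx": 0.004,"dy": -0.039,"dz": 0,"rx": 0,"ry": 0,"rz": -0.29,"grip": 0},{"dx": 0.004,"dy": -0.039,"dz": 0,"rx": 0,"ry": 0,"rz": -0.29,"grip": 0},{"dx": 0.004,"dy": -0.039,"dz": 0,"rx": 0,"ry": 0,"rz": -0.29,"grip": 0},{"dx": 0.004,"dy": -0.039,"dz": 0,"rx": 0,"ry": 0,"rz": -0.29,"grip": 0},{"dx": 0,"dy": 0,"dz": 0,"rx": 0,"ry": 0,"rz": 0,"grip": 0}]}}

```text
t: 13.9
tool_pos: [0.4828, -0.2122, 0.34]
tool_rot: [-0.0, 0.978, 0.207, -0.0]
wrist_force: [-0.5, 1.2, -0.7]
finger_gap: 0.0001
grip_force: 0.0
```

Run:
```python
from h import *
import pickle
w=viewer.capture("wrist"); t=viewer.capture("top"); s=viewer.capture("scene")
pickle.dump((w,t,s),open("wts.pkl","wb")); print(bot.observe()["tool_pos"])
A=cv2.resize(w["pixels"],(400,300),interpolation=3)
C=cv2.resize(s["pixels"][140:340,150:350],(300,300),interpolation=3)
B=cv2.resize(t["pixels"][120:270,180:380],(400,300),interpolation=3)
cv2.imwrite("pics/m.png",np.hstack([np.vstack([A,B]),np.vstack([cv2.resize(w["pixels"][:210,:280],(400,300)),cv2.resize(s["pixels"][110:335,170:470],(400,300),interpolation=3)])]))
```

```text
[ 0.48275405 -0.21025691  0.34048906]
```

View pics/m.png

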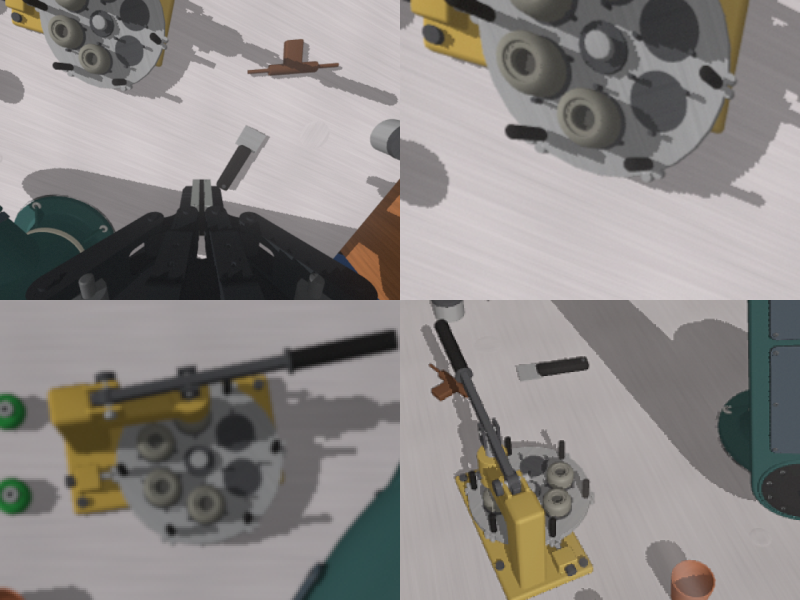

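The top panel shows three spares with open holes at (157,440), (162,487) and (205,503), and empty nests at (235,430) and (242,478). So the work wheel is under the head. I'll fit the clicked yaw and triangulate the grip.

Run:
```python
from h import *
import pickle
from scipy.optimize import least_squares
w,t,s=pickle.load(open("wts.pkl","rb"))
P=np.array([atz(t,[120+(y-300)/2,180+x/2],.073)[:2] for x,y in [(157,440),(162,487),(205,503)]]); k=np.array([1,2,3])
f=lambda v:(np.c_[v[0]+.064*np.cos(v[2]+k*np.pi/3),v[1]+.064*np.sin(v[2]+k*np.pi/3)]-P).ravel()
r=least_squares(f,[.568,.028,.2]); v=r.x; print(v,np.degrees(v[2]),np.round(r.fun*1e3,1))
def tri(a,b):
    (o1,d1),(o2,d2)=ray(t,a),ray(s,b); d1/=np.linalg.norm(d1);d2/=np.linalg.norm(d2)
    q=np.linalg.lstsq(np.c_[d1,-d2],o2-o1,rcond=None)[0]; X,Y=o1+d1*q[0],o2+d2*q[1]; return (X+Y)/2,np.linalg.norm(X-Y)
for n,a,b in [("collar",[151,324],[164,218.7]),("end",[139.5,378],[126.5,198.5])]:
    X,e=tri(a,b); d=X[:2]-v[:2]; c,S=np.cos(v[2]),np.sin(v[2]); print(n,np.round(X,3),round(e,4),"press",np.round([c*d[0]+S*d[1],-S*d[0]+c*d[1]],3))
big=t["pixels"][125:165,300:400]
from numpy import argwhere
for nm,p in (("top",t),("scene",s)):
    g=p["pixels"].max(2).astype(int); m=(g<45).astype(np.uint8)
    n,L,st,ce=cv2.connectedComponentsWithStats(m)
    for i in range(1,n):
        if 80<st[i,4]<1500: print(nm,st[i],np.round(ce[i],1))
```

```text
[0.56819608 0.02553276 0.12605895] 7.2226460140581095 [ 0.1  1.   1.3  0.  -1.4 -1. ]
collar [ 0.649 -0.082  0.264] 0.0017 press [ 0.067 -0.117]
end [ 0.672 -0.208  0.286] 0.0056 press [ 0.074 -0.244]
top [446 123  53  29 163] [466.1 134.6]
top [400 124  29  44 109] [412.6 146.8]
top [546 132  14 164 554] [553.4 205.5]
top [325 136  53  19 449] [350.9 144.7]
top [419 159  47  52 272] [436.8 187.4]
top [289 178  17  15 198] [296.7 184.9]
top [ 360  246   90  174 1499] [404.6 343.2]
top [306 252  38  57  94] [327.3 276.2]
top [  6 281  19  40 586] [ 15.1 300.3]
top [ 91 281   8  38 211] [ 94.6 299.5]
top [ 54 282  10  38 292] [ 58.8 300.2]
top [175 395  11  16 122] [179.7 403.1]
top [ 53 413  68   3 103] [ 80.6 414.2]
scene [444   0  41  15 143] [461.8   8.1]
scene [527   0  13  66 476] [532.2  30.5]
scene [281  19   9  30  85] [285.9  35.6]
scene [253  20  38  75 893] [267.6  59.3]
scene [524  73   8  50 249] [527.3  97.4]
scene [196 125  24  39 376] [207.5 143.7]
scene [521 129  10  41 181] [524.2 148.4]
scene [273 156  20  11  81] [280.4 160.5]
scene [519 176   9  47 175] [521.5 197.4]
```

Run:
```python
from h import *
import pickle
w,t,s=pickle.load(open("wts.pkl","rb"))
(o1,d1),(o2,d2)=ray(t,[144.7,350.9]),ray(s,[143.7,207.5])
d1/=np.linalg.norm(d1);d2/=np.linalg.norm(d2)
q=np.linalg.lstsq(np.c_[d1,-d2],o2-o1,rcond=None)[0]; print(o1+d1*q[0],o2+d2*q[1])
```

```text
[ 0.6596192  -0.14430568  0.27758251] [ 0.66382978 -0.14565903  0.27899329]
```

Call:
{"op": "apply_moves", "data": {"series": [{"dx": 0.03625,"dy": 0.014,"dz": 0,"rx": 0,"ry": 0,"rz": 0.212,"grip": 0},{"dx": 0.03625,"dy": 0.014,"dz": 0,"rx": 0,"ry": 0,"rz": 0.212,"grip": 0},{"dx": 0.03625,"dy": 0.014,"dz": 0,"rx": 0,"ry": 0,"rz": 0.212,"grip": 0},{"dx": 0.03625,"dy": 0.014,"dz": 0,"rx": 0,"ry": 0,"rz": 0.212,"grip": 0},{"dx": 0.03625,"dy": 0.014,"dz": 0,"rx": 0,"ry": 0,"rz": 0.212,"grip": 0},{"dx": 0.03625,"dy": 0.014,"dz": 0,"rx": 0,"ry": 0,"rz": 0.212,"grip": 0},{"dx": 0.03625,"dy": 0.014,"dz": 0,"rx": 0,"ry": 0,"rz": 0.212,"grip": 0},{"dx": 0.03625,"dy": 0.014,"dz": 0,"rx": 0,"ry": 0,"rz": 0.212,"grip": 0},{"dx": 0.03625,"dy": 0.014,"dz": 0,"rx": 0,"ry": 0,"rz": 0.212,"grip": 0},{"dx": 0.03625,"dy": 0.014,"dz": 0,"rx": 0,"ry": 0,"rz": 0.212,"grip": 0},{"dx": 0.03625,"dy": 0.014,"dz": 0,"rx": 0,"ry": 0,"rz": 0.212,"grip": 0},{"dx": 0.03625,"dy": 0.014,"dz": 0,"rx": 0,"ry": 0,"rz": 0.212,"grip": 0},{"dx": 0,"dy": 0,"dz": 0,"rx": 0,"ry": 0,"rz": 0,"grip": 0},{"dx": 0,"dy": 0,"dz": 0,"rx": 0,"ry": 0,"rz": 0,"grip": 0}]}}

```text
t: 15.45
tool_pos: [0.6568, -0.1428, 0.3404]
tool_rot: [-0.0, 0.663, 0.749, -0.0]
wrist_force: [0.1, -0.5, 0.7]
finger_gap: -0.0001
grip_force: 0.0
```

Run:
```python
from h import *
o=bot.observe(); print(o["t"],o["tool_pos"],o["tool_rot"],o["wrist_force"])
p=viewer.capture("scene"); q=viewer.capture("wrist"); X=proj(p,o["tool_pos"]); r,c=int(X[0]),int(X[1])
a=cv2.resize(p["pixels"][max(r-60,0):max(r-60,0)+150,c-100:c+100],(800,600),interpolation=3)
cv2.circle(a,(int((X[1]-c+100)*4),int((X[0]-max(r-60,0))*4)),4,(0,0,255),1); cv2.imwrite("pics/s3.png",a)
```

```text
15.45 [ 0.6567672  -0.14284516  0.34040907] [-6.94021616e-05  6.62514186e-01  7.49049360e-01 -7.41145323e-05] [ 0.10834555 -0.46360925  0.71414231]
```

View pics/s3.png

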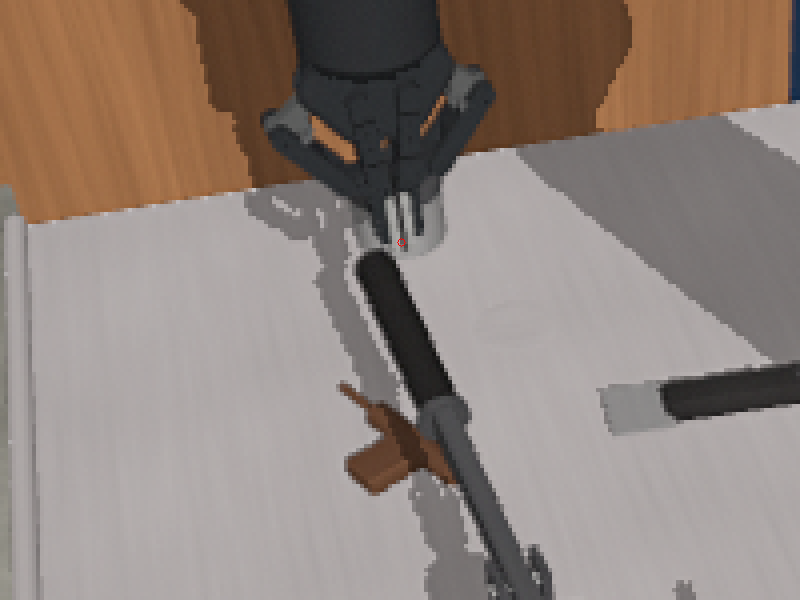

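The fingertips (marked at crop (402,242)) are above the grip, which runs from (375,262) to (440,395). I'll nudge to x = 0.661 and go down.

Call:
{"op": "apply_moves", "data": {"series": [{"dx": 0.01,"dy": -0.003,"dz": -0.02,"rx": 0,"ry": 0,"rz": 0,"grip": 0},{"dx": 0,"dy": 0,"dz": -0.025,"rx": 0,"ry": 0,"rz": 0,"grip": 0},{"dx": 0,"dy": 0,"dz": -0.025,"rx": 0,"ry": 0,"rz": 0,"grip": 0},{"dx": 0,"dy": 0,"dz": -0.025,"rx": 0,"ry": 0,"rz": 0,"grip": 0},{"dx": 0,"dy": 0,"dz": -0.008,"rx": 0,"ry": 0,"rz": 0,"grip": 0},{"dx": 0,"dy": 0,"dz": -0.005,"rx": 0,"ry": 0,"rz": 0,"grip": 0},{"dx": 0,"dy": 0,"dz": -0.005,"rx": 0,"ry": 0,"rz": 0,"grip": 0},{"dx": 0,"dy": 0,"dz": -0.005,"rx": 0,"ry": 0,"rz": 0,"grip": 0}]}}

```text
t: 16.35
tool_pos: [0.661, -0.1446, 0.2935]
tool_rot: [0.0, 0.662, 0.749, 0.0]
wrist_force: [-0.7, -0.4, 0.4]
finger_gap: -0.0001
grip_force: 0.0
```

Call:
{"op": "apply_moves", "data": {"series": [{"dx": 0,"dy": 0,"dz": -0.005,"rx": 0,"ry": 0,"rz": 0,"grip": 0},{"dx": 0,"dy": 0,"dz": -0.005,"rx": 0,"ry": 0,"rz": 0,"grip": 0},{"dx": 0,"dy": 0,"dz": -0.005,"rx": 0,"ry": 0,"rz": 0,"grip": 0}]}}

```text
t: 16.65
tool_pos: [0.661, -0.1445, 0.2872]
tool_rot: [0.0, 0.662, 0.749, 0.0]
wrist_force: [0.2, -0.7, 2.4]
finger_gap: 0.0001
grip_force: 1.1
```

Call:
{"op": "apply_moves", "data": {"series": [{"dx": 0,"dy": 0,"dz": -0.005,"rx": 0,"ry": 0,"rz": 0,"grip": 0},{"dx": 0,"dy": 0,"dz": -0.005,"rx": 0,"ry": 0,"rz": 0,"grip": 0},{"dx": 0,"dy": 0,"dz": -0.005,"rx": 0,"ry": 0,"rz": 0,"grip": 0}]}}

```text
t: 16.95
tool_pos: [0.661, -0.1446, 0.2813]
tool_rot: [0.0, 0.662, 0.749, 0.0]
wrist_force: [1.0, -0.8, 1.6]
finger_gap: 0.0001
grip_force: 1.1
```

Call:
{"op": "apply_moves", "data": {"series": [{"dx": 0,"dy": 0,"dz": -0.005,"rx": 0,"ry": 0,"rz": 0,"grip": 0},{"dx": 0,"dy": 0,"dz": -0.005,"rx": 0,"ry": 0,"rz": 0,"grip": 0},{"dx": 0,"dy": 0,"dz": -0.005,"rx": 0,"ry": 0,"rz": 0,"grip": 0},{"dx": 0,"dy": 0,"dz": -0.005,"rx": 0,"ry": 0,"rz": 0,"grip": 0},{"dx": 0,"dy": 0,"dz": -0.005,"rx": 0,"ry": 0,"rz": 0,"grip": 0},{"dx": 0,"dy": 0,"dz": -0.005,"rx": 0,"ry": 0,"rz": 0,"grip": 0},{"dx": 0,"dy": 0,"dz": -0.005,"rx": 0,"ry": 0,"rz": 0,"grip": 0},{"dx": 0,"dy": 0,"dz": -0.005,"rx": 0,"ry": 0,"rz": 0,"grip": 0}]}}

```text
t: 17.75
tool_pos: [0.6609, -0.1445, 0.2651]
tool_rot: [-0.0, 0.662, 0.749, -0.0]
wrist_force: [-0.1, -1.2, 2.1]
finger_gap: 0.0001
grip_force: 1.2
```

Call:
{"op": "apply_moves", "data": {"series": [{"dx": 0,"dy": 0,"dz": -0.004,"rx": 0,"ry": 0,"rz": 0,"grip": 0},{"dx": 0,"dy": 0,"dz": -0.004,"rx": 0,"ry": 0,"rz": 0,"grip": 0},{"dx": 0,"dy": 0,"dz": -0.004,"rx": 0,"ry": 0,"rz": 0,"grip": 0}]}}

```text
t: 18.05
tool_pos: [0.6609, -0.1445, 0.2604]
tool_rot: [0.0, 0.662, 0.749, -0.0]
wrist_force: [1.1, -2.2, 2.4]
finger_gap: 0.0002
grip_force: 1.2
```

Call:
{"op": "apply_moves", "data": {"series": [{"dx": 0,"dy": 0,"dz": -0.004,"rx": 0,"ry": 0,"rz": 0,"grip": 0},{"dx": 0,"dy": 0,"dz": -0.004,"rx": 0,"ry": 0,"rz": 0,"grip": 0},{"dx": 0,"dy": 0,"dz": -0.004,"rx": 0,"ry": 0,"rz": 0,"grip": 0}]}}

```text
t: 18.35
tool_pos: [0.6609, -0.1445, 0.2555]
tool_rot: [0.0, 0.662, 0.749, -0.0]
wrist_force: [0.4, -1.1, 2.5]
finger_gap: -0.0001
grip_force: 1.2
```

Call:
{"op": "apply_moves", "data": {"series": [{"dx": 0,"dy": 0,"dz": -0.003,"rx": 0,"ry": 0,"rz": 0,"grip": 0},{"dx": 0,"dy": 0,"dz": -0.003,"rx": 0,"ry": 0,"rz": 0,"grip": 0},{"dx": 0,"dy": 0,"dz": -0.003,"rx": 0,"ry": 0,"rz": 0,"grip": 0}]}}

```text
t: 18.65
tool_pos: [0.6609, -0.1445, 0.252]
tool_rot: [0.0, 0.662, 0.749, -0.0]
wrist_force: [-0.5, -1.5, 3.1]
finger_gap: -0.0
grip_force: 1.2
```

Call:
{"op": "apply_moves", "data": {"series": [{"dx": 0,"dy": 0,"dz": -0.003,"rx": 0,"ry": 0,"rz": 0,"grip": 0},{"dx": 0,"dy": 0,"dz": -0.003,"rx": 0,"ry": 0,"rz": 0,"grip": 0},{"dx": 0,"dy": 0,"dz": -0.003,"rx": 0,"ry": 0,"rz": 0,"grip": 0}]}}

```text
t: 18.95
tool_pos: [0.661, -0.1445, 0.2484]
tool_rot: [0.0, 0.662, 0.749, -0.0]
wrist_force: [0.8, -1.4, 1.9]
finger_gap: 0.0
grip_force: 1.3
```

Call:
{"op": "apply_moves", "data": {"series": [{"dx": 0,"dy": 0,"dz": -0.003,"rx": 0,"ry": 0,"rz": 0,"grip": 0},{"dx": 0,"dy": 0,"dz": -0.003,"rx": 0,"ry": 0,"rz": 0,"grip": 0}]}}

```text
t: 19.15
tool_pos: [0.6609, -0.1445, 0.246]
tool_rot: [0.0, 0.662, 0.749, 0.0]
wrist_force: [-0.1, -1.3, 2.5]
finger_gap: 0.0003
grip_force: 1.3
```

Call:
{"op": "apply_moves", "data": {"series": [{"dx": 0,"dy": 0,"dz": -0.003,"rx": 0,"ry": 0,"rz": 0,"grip": 0},{"dx": 0,"dy": 0,"dz": -0.003,"rx": 0,"ry": 0,"rz": 0,"grip": 0},{"dx": 0,"dy": 0,"dz": -0.003,"rx": 0,"ry": 0,"rz": 0,"grip": 0}]}}

```text
t: 19.45
tool_pos: [0.6609, -0.1445, 0.2424]
tool_rot: [-0.0, 0.662, 0.749, 0.0]
wrist_force: [0.1, -1.6, 2.7]
finger_gap: 0.0001
grip_force: 1.3
```

Call:
{"op": "apply_moves", "data": {"series": [{"dx": 0,"dy": 0,"dz": -0.003,"rx": 0,"ry": 0,"rz": 0,"grip": 0},{"dx": 0,"dy": 0,"dz": -0.003,"rx": 0,"ry": 0,"rz": 0,"grip": 0}]}}

```text
t: 19.65
tool_pos: [0.661, -0.1447, 0.2406]
tool_rot: [0.001, 0.662, 0.749, 0.0]
wrist_force: [-0.6, -2.1, 10.0]
finger_gap: 0.0
grip_force: 4.8
```

Call:
{"op": "apply_moves", "data": {"series": [{"dx": 0,"dy": 0,"dz": -0.003,"rx": 0,"ry": 0,"rz": 0,"grip": 0},{"dx": 0,"dy": 0,"dz": -0.003,"rx": 0,"ry": 0,"rz": 0,"grip": 0}]}}

```text
t: 19.85
tool_pos: [0.6611, -0.1448, 0.2384]
tool_rot: [0.001, 0.662, 0.749, -0.0]
wrist_force: [-0.7, -3.4, 9.1]
finger_gap: -0.0001
grip_force: 4.8
```

Call:
{"op": "apply_moves", "data": {"series": [{"dx": 0,"dy": 0,"dz": -0.003,"rx": 0,"ry": 0,"rz": 0,"grip": 0},{"dx": 0,"dy": 0,"dz": -0.003,"rx": 0,"ry": 0,"rz": 0,"grip": 0},{"dx": 0,"dy": 0,"dz": -0.003,"rx": 0,"ry": 0,"rz": 0,"grip": 0},{"dx": 0,"dy": 0,"dz": -0.003,"rx": 0,"ry": 0,"rz": 0,"grip": 0}]}}

```text
t: 20.25
tool_pos: [0.6611, -0.1452, 0.2337]
tool_rot: [0.001, 0.662, 0.749, -0.0]
wrist_force: [-1.0, -4.9, 9.9]
finger_gap: -0.0001
grip_force: 4.9
```

Call:
{"op": "apply_moves", "data": {"series": [{"dx": 0,"dy": 0,"dz": -0.002,"rx": 0,"ry": 0,"rz": 0,"grip": 0},{"dx": 0,"dy": 0,"dz": -0.002,"rx": 0,"ry": 0,"rz": 0,"grip": 0}]}}

```text
t: 20.45
tool_pos: [0.6611, -0.1452, 0.2321]
tool_rot: [0.001, 0.662, 0.749, -0.0]
wrist_force: [-0.5, -5.5, 10.7]
finger_gap: -0.0003
grip_force: 4.9
```

Call:
{"op": "apply_moves", "data": {"series": [{"dx": 0,"dy": 0,"dz": -0.002,"rx": 0,"ry": 0,"rz": 0,"grip": 0},{"dx": 0,"dy": 0,"dz": -0.002,"rx": 0,"ry": 0,"rz": 0,"grip": 0}]}}

```text
t: 20.65
tool_pos: [0.6611, -0.1453, 0.2305]
tool_rot: [0.001, 0.662, 0.749, -0.0]
wrist_force: [-0.7, -6.1, 10.1]
finger_gap: 0.0002
grip_force: 5.0
```

Call:
{"op": "apply_moves", "data": {"series": [{"dx": 0,"dy": 0,"dz": -0.002,"rx": 0,"ry": 0,"rz": 0,"grip": 0},{"dx": 0,"dy": 0,"dz": -0.002,"rx": 0,"ry": 0,"rz": 0,"grip": 0}]}}

```text
t: 20.85
tool_pos: [0.6611, -0.1454, 0.2289]
tool_rot: [0.001, 0.663, 0.749, -0.0]
wrist_force: [-0.9, -6.0, 9.7]
finger_gap: -0.0002
grip_force: 5.0
```

Call:
{"op": "apply_moves", "data": {"series": [{"dx": 0,"dy": 0,"dz": -0.002,"rx": 0,"ry": 0,"rz": 0,"grip": 0}]}}

```text
t: 20.95
tool_pos: [0.6611, -0.1454, 0.2282]
tool_rot: [0.001, 0.663, 0.749, -0.0]
wrist_force: [-0.7, -7.6, 9.5]
finger_gap: -0.0001
grip_force: 5.0
```

Call:
{"op": "apply_moves", "data": {"series": [{"dx": 0,"dy": 0,"dz": -0.0015,"rx": 0,"ry": 0,"rz": 0,"grip": 0}]}}

```text
t: 21.05
tool_pos: [0.6612, -0.1454, 0.2276]
tool_rot: [0.001, 0.663, 0.749, -0.0]
wrist_force: [-1.8, -6.0, 9.8]
finger_gap: -0.0003
grip_force: 5.0
```

Call:
{"op": "apply_moves", "data": {"series": [{"dx": 0,"dy": 0,"dz": -0.0015,"rx": 0,"ry": 0,"rz": 0,"grip": 0}]}}

```text
t: 21.15
tool_pos: [0.6612, -0.1455, 0.227]
tool_rot: [0.001, 0.663, 0.749, -0.0]
wrist_force: [-0.7, -7.1, 11.2]
finger_gap: 0.0
grip_force: 5.4
```

Call:
{"op": "apply_moves", "data": {"series": [{"dx": 0,"dy": 0,"dz": -0.001,"rx": 0,"ry": 0,"rz": 0,"grip": 0}]}}

```text
t: 21.25
tool_pos: [0.6612, -0.1455, 0.2267]
tool_rot: [0.001, 0.663, 0.749, -0.0]
wrist_force: [-1.7, -6.3, 13.8]
finger_gap: 0.0002
grip_force: 6.6
```

Call:
{"op": "apply_moves", "data": {"series": [{"dx": 0,"dy": 0,"dz": -0.0005,"rx": 0,"ry": 0,"rz": 0,"grip": 0}]}}

```text
t: 21.35
tool_pos: [0.6612, -0.1455, 0.2267]
tool_rot: [0.001, 0.663, 0.749, -0.0]
wrist_force: [-2.4, -6.2, 13.4]
finger_gap: -0.0001
grip_force: 6.8
```

Call:
{"op": "apply_moves", "data": {"series": [{"dx": 0,"dy": 0,"dz": -0.0007,"rx": 0,"ry": 0,"rz": 0,"grip": 0},{"dx": 0,"dy": 0,"dz": 0,"rx": 0,"ry": 0,"rz": 0,"grip": 0}]}}

```text
t: 21.55
tool_pos: [0.6612, -0.1455, 0.2266]
tool_rot: [0.001, 0.663, 0.749, -0.0]
wrist_force: [-2.5, -6.2, 14.3]
finger_gap: 0.0001
grip_force: 7.0
```

Call:
{"op": "apply_moves", "data": {"series": [{"dx": 0,"dy": 0,"dz": 0,"rx": 0,"ry": 0,"rz": 0,"grip": 0},{"dx": 0,"dy": 0,"dz": 0,"rx": 0,"ry": 0,"rz": 0,"grip": 0},{"dx": 0,"dy": 0,"dz": 0,"rx": 0,"ry": 0,"rz": 0,"grip": 0}]}}

```text
t: 21.85
tool_pos: [0.6612, -0.1455, 0.2265]
tool_rot: [0.002, 0.663, 0.749, -0.0]
wrist_force: [-2.6, -7.5, 14.0]
finger_gap: -0.0
grip_force: 7.0
```

Call:
{"op": "apply_moves", "data": {"series": [{"dx": 0,"dy": 0,"dz": -0.0008,"rx": 0,"ry": 0,"rz": 0,"grip": 0},{"dx": 0,"dy": 0,"dz": 0,"rx": 0,"ry": 0,"rz": 0,"grip": 0},{"dx": 0,"dy": 0,"dz": 0,"rx": 0,"ry": 0,"rz": 0,"grip": 0}]}}

```text
t: 22.15
tool_pos: [0.6612, -0.1455, 0.2264]
tool_rot: [0.002, 0.663, 0.749, -0.0]
wrist_force: [-3.2, -5.8, 15.1]
finger_gap: 0.0002
grip_force: 7.7
```

Call:
{"op": "apply_moves", "data": {"series": [{"dx": 0,"dy": 0,"dz": -0.0004,"rx": 0,"ry": 0,"rz": 0,"grip": 0},{"dx": 0,"dy": 0,"dz": 0,"rx": 0,"ry": 0,"rz": 0,"grip": 0},{"dx": 0,"dy": 0,"dz": 0,"rx": 0,"ry": 0,"rz": 0,"grip": 0},{"dx": 0,"dy": 0,"dz": 0,"rx": 0,"ry": 0,"rz": 0,"grip": 0},{"dx": 0,"dy": 0,"dz": 0,"rx": 0,"ry": 0,"rz": 0,"grip": 0},{"dx": 0,"dy": 0,"dz": 0,"rx": 0,"ry": 0,"rz": 0,"grip": 0},{"dx": 0,"dy": 0,"dz": 0,"rx": 0,"ry": 0,"rz": 0,"grip": 0},{"dx": 0,"dy": 0,"dz": 0,"rx": 0,"ry": 0,"rz": 0,"grip": 0},{"dx": 0,"dy": 0,"dz": 0,"rx": 0,"ry": 0,"rz": 0,"grip": 0},{"dx": 0,"dy": 0,"dz": 0,"rx": 0,"ry": 0,"rz": 0,"grip": 0},{"dx": 0,"dy": 0,"dz": 0,"rx": 0,"ry": 0,"rz": 0,"grip": 0}]}}

```text
t: 23.25
tool_pos: [0.6612, -0.1455, 0.2263]
tool_rot: [0.002, 0.663, 0.749, -0.0]
wrist_force: [-3.2, -7.4, 15.6]
finger_gap: -0.0003
grip_force: 8.1
```

Held at about 15.5 N for more than a second. Next I'll raise smoothly so the lever follows, then clear off.

Call:
{"op": "apply_moves", "data": {"series": [{"dx": 0,"dy": 0,"dz": 0.005,"rx": 0,"ry": 0,"rz": 0,"grip": 0},{"dx": 0,"dy": 0,"dz": 0.01,"rx": 0,"ry": 0,"rz": 0,"grip": 0},{"dx": 0,"dy": 0,"dz": 0.015,"rx": 0,"ry": 0,"rz": 0,"grip": 0},{"dx": 0,"dy": 0,"dz": 0.015,"rx": 0,"ry": 0,"rz": 0,"grip": 0},{"dx": 0,"dy": 0,"dz": 0.015,"rx": 0,"ry": 0,"rz": 0,"grip": 0},{"dx": 0,"dy": 0,"dz": 0.015,"rx": 0,"ry": 0,"rz": 0,"grip": 0},{"dx": 0,"dy": 0,"dz": 0.015,"rx": 0,"ry": 0,"rz": 0,"grip": 0},{"dx": 0,"dy": 0,"dz": 0.015,"rx": 0,"ry": 0,"rz": 0,"grip": 0},{"dx": 0,"dy": 0,"dz": 0.015,"rx": 0,"ry": 0,"rz": 0,"grip": 0},{"dx": 0,"dy": 0,"dz": 0.015,"rx": 0,"ry": 0,"rz": 0,"grip": 0},{"dx": 0,"dy": 0,"dz": 0.015,"rx": 0,"ry": 0,"rz": 0,"grip": 0},{"dx": 0,"dy": 0,"dz": 0.015,"rx": 0,"ry": 0,"rz": 0,"grip": 0},{"dx": 0,"dy": 0,"dz": 0.03,"rx": 0,"ry": 0,"rz": 0,"grip": 0},{"dx": 0,"dy": 0,"dz": 0.05,"rx": 0,"ry": 0,"rz": 0,"grip": 0},{"dx": -0.06,"dy": -0.02,"dz": 0.05,"rx": 0,"ry": 0,"rz": 0,"grip": 0},{"dx": -0.09,"dy": -0.03,"dz": 0,"rx": 0,"ry": 0,"rz": 0,"grip": 0},{"dx": -0.09,"dy": -0.03,"dz": 0,"rx": 0,"ry": 0,"rz": 0,"grip": 0},{"dx": -0.09,"dy": -0.03,"dz": 0,"rx": 0,"ry": 0,"rz": 0,"grip": 0},{"dx": -0.05,"dy": -0.02,"dz": 0,"rx": 0,"ry": 0,"rz": 0,"grip": 0},{"dx": 0,"dy": 0,"dz": 0,"rx": 0,"ry": 0,"rz": 0,"grip": 0}]}}

```text
t: 25.25
tool_pos: [0.5069, -0.1973, 0.3439]
tool_rot: [0.001, 0.663, 0.749, -0.0]
wrist_force: [1.2, 0.1, 0.2]
finger_gap: -0.0
grip_force: 0.0
```

Run:
```python
from h import *
o=bot.observe(); print(o["t"],o["tool_pos"],o["wrist_force"])
t=viewer.capture("top"); s=viewer.capture("scene")
for nm,p in (("top",t),("scene",s)):
    g=p["pixels"].max(2).astype(int); n,L,st,ce=cv2.connectedComponentsWithStats((g<45).astype(np.uint8))
    for i in range(1,n):
        if 200<st[i,4]<700: print(nm,st[i],np.round(ce[i],1))
cv2.imwrite("pics/f.png",np.hstack([cv2.resize(t["pixels"][120:270,200:300],(400,600),interpolation=3),cv2.resize(s["pixels"][130:280,200:300],(400,600),interpolation=3)]))
```

```text
25.25 [ 0.50685001 -0.19730165  0.34389486] [1.23654687 0.07163914 0.15831881]
top [546 132  14 164 541] [553.5 206.5]
top [325 136  53  19 445] [351.1 144.6]
top [408 142  47  50 218] [422.5 167.6]
top [ 11 282  14  38 387] [ 17.5 300.4]
top [ 54 282  10  37 272] [ 58.9 300.1]
top [175 389  22  26 279] [185.2 401.1]
scene [526   0   9  67 393] [528.6  30.3]
scene [244  24  38  72 687] [260.4  54.7]
scene [525  73   8  50 206] [526.8  97.1]
scene [196 125  24  39 379] [207.5 143.7]
```

View pics/f.png

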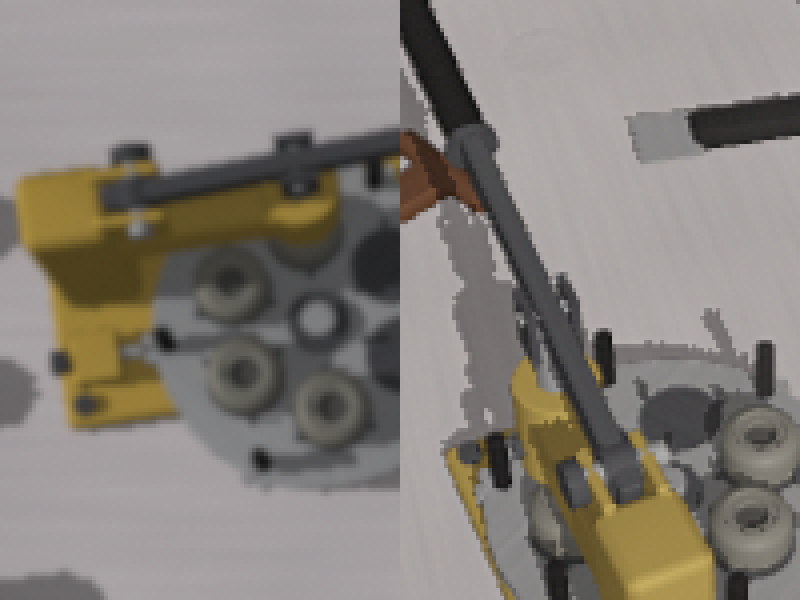

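The grip centroid is back at its starting pixels in both views: top (351,145) and scene (207.5,143.7). So the lever is fully up. The spares sit in their nests, the work wheel is under the ram, and the robot is clear. I'm handing it in.

```bash
python3 -c "
from bench import finish_job; print(finish_job())"
```

```text
the job is handed in; nothing more can be done
None
```

I turned the dial about 90° clockwise, the shorter way, until the started wheel clicked in under the ram, pressed the bearing to the bottom and held about 15 N for over a second; the lever is back up, the robot is clear, and the job is handed in with no verdict returned.

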